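Turn the soap board over at the stop bar and pack it feet down

ROBOT

A 6-joint arm with a two-finger parallel gripper is mounted at the origin on the work surface. World frame = base frame: x ahead of the robot, y to its left, z up, the work surface at z = 0. Lengths are in m, angles in rad, forces in N, time in s.
With the tool pointing down it reaches from about 0.375 to 0.9 m from the base axis. Payload 3.1 kg.
Tool frame: the origin (TCP) lies at the very end of the fingers, on their centre line; the grasp point (between the pads) lies 19 mm behind it (manip.hold_point_z is the distance from the TCP to the grasp point, in m); y points along the fingers, z is the direction in which the jaws open and shut, and the axes are right-handed (so a half turn about y gives the same grasp; the last joint's range is limited). The gripper opens to 85 mm and grips with 20 to 120 N. Pads are 22 mm wide; open, the fingers measure 114 mm over their backs; the gripper's body (76 mm by 85 mm) begins 54 mm behind the grasp point. The pads swing forward as they close: fully open they stand 13 mm farther back than shut.
Start: joints at [-1.472, 0.527, 1.433, -0, 1.181, -0.178], TCP at [0.171, -0.601, 0.21] pointing down, gripper open.
Joint ranges: [-3.08, 3.08], [-0.75, 2.2], [0.22, 2.44], [-1.43, 4.57], [0, 2.65], [-2.85, 2.85]. Speed limits (rad/s): [2.79, 2.79, 3.14, 3.14, 3.14, 3.14].

INTERFACE

Orientations are given as a unit quaternion [x, y, z, w].
In Python, from station import manip, eyes, workorder gives the robot as it stands. The module is installed in compiled form; this text tells all that it offers.
- The arm moves only by the shell command python3 -m jog 'ROWS' [OPENING] [FORCE]. ROWS is JSON, a list of rows, each a list of 2 entries, a list of its own where there are three numbers: the shift along the tool's x, y, z in cm, then the turn about the tool's y in rad. A call has 1 to 20 rows; each row is the pose to reach, as a shift and turn from the pose commanded when the call began, along the tool's axes at that moment; what a row does not reach only later rows make up. A row lasts 1/12 s, in which the tool goes at most 41.7 mm and 7.16 degrees, less where a joint would pass 70% of its speed; a pose out of reach is approached as far as the arm can. A call with a gripper value outside its range is refused whole. OPENING is the finger opening in cm, from 0 to 8.54, set as the call begins (- or left out, the last holds). The fingers move at their own pace and stop on an object; FORCE is the grip in N (left out, the last holds). Time passes only in rows, so rows that repeat a pose let the fingers close. It gives the time, the measured TCP pose, the force and the opening at its end, in the units of the state.
- manip.sense(): the state, without advancing time (a new reading comes with each control period).
- eyes.snapshot(name): name is "scene" or "top"; returns a dict with "frame" (400x640x3 uint8, red, green, blue), "vfov" (degrees; the focal length in pixels is half the picture's height over the tangent of half this angle, whatever the lens; pixels are square), "cx", "cy" (the principal point, pixels), "rvec" (rotation vector, rad) and "tvec" (3), from world to camera coordinates, as OpenCV has them. Camera axes: x right, y down, z forward; pixel columns grow to the right and rows downward; lengths in m; the calibration is good to about 2 mm. A picture is of the moment at which its call begins. There is no depth.
- workorder.sign_off(): hands the job in, once; it reports no verdict.
The state is a dict: "t": time; "q": joint angles; "qd": joint speeds; "tau": joint torques, N m; "tcp_pos": TCP position; "tool_rot": TCP orientation; "force": force on the tool from outside, world axes, zero at the start; "ft_torque": the same for the moment, N m; "finger_gap": opening from 0.0 (shut) to 1.0 (fully open).
Only numpy, scipy, OpenCV 4.12 (cv2) and the standard library are available. Lean on these libraries where they do the work, as an engineer would, in place of code of your own. Each camera call takes 0.05 s, during which the arm holds its last target. There are 200 camera calls.

TASK

The pale soap board lies feet up on the packing bench: push it against the wooden stop bar, tip it up on end against the bar and turn it over, feet down. Then lower it lengthwise into the middle of the carton standing next to the full one (it holds only card pads), holding on until you feel it touch the pads - you cannot know how high they reach, so set it down gently, neither dropping it nor pressing hard - and let go so that it lies flat on its feet. Leave everything else on the bench where it is.

Things in the scene. Friction and masses are not known exactly. Their poses are not given: they have to be found in the camera images.
- board: The soap board to pack: rigid pale wooden slab, 110 mm long (x axis), 60 wide (y), 14 thick, about 0.12 kg, square edges, both ends alike. Four black rubber feet on one face; the other is plain with thin drain grooves. Origin: centre of the plain face; z points out of the footed face. At the start it lies feet up (z up, origin on the bench). Grippable from above by its long sides, 60 mm apart.
- board_feet (a point): Point on the soap board: centre of its footed face, between the feet, 14 mm from the origin along the board's z. The four feet are discs 12 mm across that stick out 4 mm, centred at x = +-43, y = +-20 mm. Axes as the board's. Packed, this point is below the origin.
- fence: The stop bar: wooden batten screwed to the bench (does not move), 18 mm thick (x axis), 180 long (y), 40 high, upright faces. Origin: centre of its underside, on the bench. Its -x face looks towards the robot and the board. The bench behind it (+x) is clear for at least 90 mm opposite its middle.
- carton: The carton to fill: open cardboard box without flaps, fixed, 210 mm long (x axis), 180 wide (y), rim 75 mm above the bench, walls 4 mm. Origin: centre of its underside, on the bench. Inside, a level stack of card pads covers the whole floor; its unknown top is 22 to 50 mm above the bench. It is firm, giving about 1 mm for 4 N.
- packed_carton: A second, fixed carton of the same size that is already full: a paper-wrapped block with a pale label reaches 67 mm above the bench inside it. Origin: centre of its underside. It may stand on either side of the one to fill. Not to be used.
- tape_roll: Bystander: roll of brown parcel tape lying flat, 96 mm across, 48 mm high. Origin: centre of its underside. Leave it where it is.
- spare_roll: Bystander: roll of pale or clear tape lying flat, 100 mm across, 48 mm high. Origin: centre of its underside. Leave it where it is.
- glue: Bystander: white glue bottle standing upright, 44 mm across, 120 mm high. Origin: centre of its underside. Leave it where it is.
- marker: Bystander: white marker pen with a black cap lying flat, 135 mm long, 17 mm thick. Origin: centre of its underside. Leave it where it is.
- small_carton: Bystander: small empty open carton, 100 x 80 x 60 mm high. Origin: centre of its underside. Leave it where it is.
- stapler: Bystander: desk stapler, 140 x 35 mm, about 57 mm high. Origin: centre of its underside. Leave it where it is.
- sample: Bystander: a darker, slightly smaller soap board (100 x 55 mm) that already lies on its feet, between the cartons and the pale board; not to be packed. Origin: centre of its underside. Leave it where it is.
Things that resemble listed ones, but are neither listed nor needed, are in the scene too. Leave any turquoise look-alike of the fence alone. What is shaped like the board but pink is not meant.

How it is judged:
By the outcome, as a careful person would: the job done as asked, in the order asked, and still so for the second after the job is handed in, with the robot touching nothing.
It also fails if it takes over 72 s, if anything falls off the work surface, if the arm or the gripper's body presses on something with over 40 N, if the wrist force passes 120 N, or if a joint passes its speed limit or range.

## Working session

There is one attempt and no reset: what is moved stays moved. The work goes in short steps, Python scripts to look and compute and a shell command to move; the robot and the scene stay as the last step left them, time stands still between calls to the robot, and variables do not carry over. Pictures are saved under pics/ and viewed, about 8 in all and at most 12, crops included, and the job is handed in when it is done.

```bash
mkdir -p pics; cat > h.py <<'E'
from station import manip, eyes, workorder
import numpy as np, cv2
from scipy.spatial.transform import Rotation as R
def snap(n,f):
    s=eyes.snapshot(n); cv2.imwrite('pics/'+f,s['frame'][:,:,::-1]); return s
def K(s):
    f=200/np.tan(np.radians(s['vfov'])/2); return np.array([[f,0,s['cx']],[0,f,s['cy']],[0,0,1.]])
def ray(s,u,v,z):
    r=cv2.Rodrigues(np.array(s['rvec'],float))[0]; t=np.array(s['tvec'],float).ravel()
    c=-r.T@t; d=r.T@np.linalg.inv(K(s))@np.array([u,v,1.]); return c+d*(z-c[2])/d[2]
def proj(s,p):
    return cv2.projectPoints(np.array(p,float).reshape(-1,3),np.array(s['rvec'],float),np.array(s['tvec'],float),K(s),None)[0].reshape(-1,2)
def st():
    s=manip.sense(); m=R.from_quat(s['tool_rot']).as_matrix()
    print('t',round(s['t'],2),'tcp',np.round(s['tcp_pos'],4),'F',np.round(s['force'],1),'gap',round(s['finger_gap'],3),'q',np.round(s['q'],2)); print(np.round(m,3)); return s,m
E
python3 - <<'E'
from h import *
st()
for n in('top','scene'):
    s=snap(n,n+'0.png'); print(n,s['vfov'],s['cx'],s['cy'],np.round(s['rvec'],3),np.round(s['tvec'],3)); print([k for k in s])
    np.save(n+'.npy',{k:s[k] for k in s if k!='frame'},allow_pickle=True)
E
```

```text
t 0.0 tcp [ 0.1714 -0.6003  0.209 ] F [ 0.4  0.3 -0. ] gap 1.0 q [-1.47  0.53  1.43  0.    1.18 -0.18]
[[-0.962 -0.     0.274]
 [-0.274  0.002 -0.962]
 [-0.    -1.    -0.002]]
top 50.62263685638987 312.722040031731 197.2893935335525 [ 2.205 -2.192  0.044] [0.06  0.51  1.348]
['frame', 'vfov', 'cx', 'cy', 'rvec', 'tvec']
scene 43.09440091618264 319.4835505108176 193.05629713941963 [ 0.86   2.359 -1.227] [ 0.366 -0.183  1.658]
['frame', 'vfov', 'cx', 'cy', 'rvec', 'tvec']
```

View pics/top0.png

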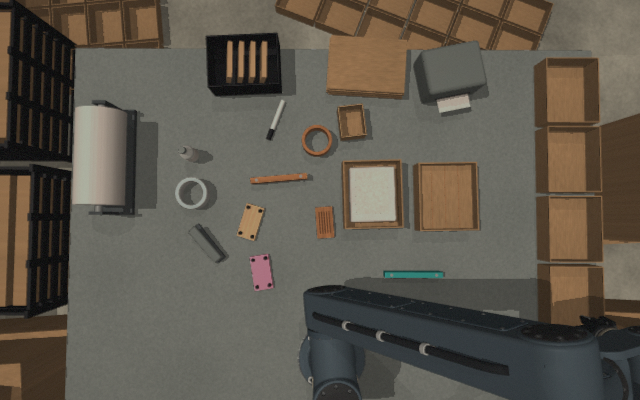

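View pics/scene0.png

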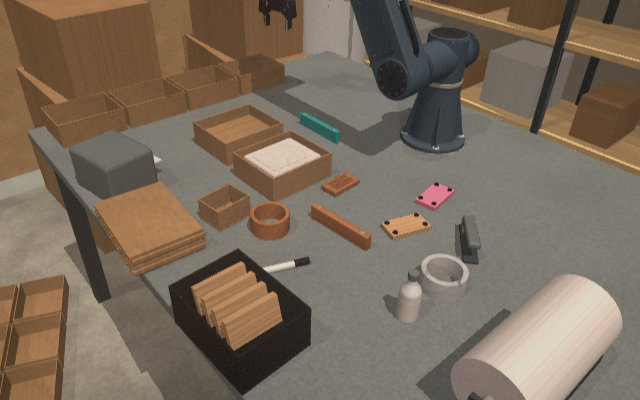

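The top view shows the pale board at about (251,222), the wooden bar at (279,179), the pink look-alike at (262,272), and cartons at (372,195) and (447,197). I'll zoom in to tell the cartons apart and to measure.

```bash
python3 - <<'E'
import cv2,numpy as np
a=cv2.imread('pics/top0.png');b=cv2.imread('pics/scene0.png')
f=lambda im,x,y,w,h,k:cv2.resize(im[y:y+h,x:x+w],None,fx=k,fy=k,interpolation=cv2.INTER_CUBIC)
p=f(a,225,160,100,90,4);q=f(a,335,150,150,90,5)[:, :400*0+750]
r=f(b,185,95,150,105,3);
c=np.zeros((600,800,3),np.uint8)
p=f(a,225,160,100,75,4);c[:300,:400]=p            # 4x, origin 225,160
c[:300,400:800]=f(b,300,165,133,100,3)[:300,:399][:, :].copy() if 0 else cv2.resize(b[165:265,300:433],(400,300),interpolation=cv2.INTER_CUBIC)
c[300:,:400]=cv2.resize(a[140:245,335:485],(400,300)) 
c[300:,400:]=cv2.resize(b[95:200,185:335],(400,300))
cv2.imwrite('pics/crop0.png',c)
E
```

```text
(no output)
```

View pics/crop0.png

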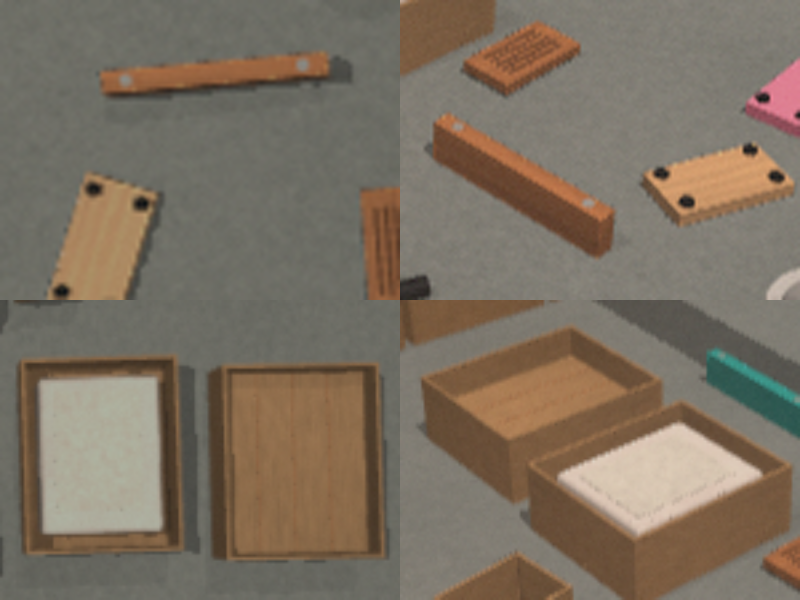

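The left carton (372,195) holds the white wrapped block, so it is the full one. The right one (447,197) holds only pads, so it is the target. The board lies feet up next to the bar. Next I'll measure all three.

```bash
cat > m.py <<'E'
from h import *
T=np.load('top.npy',allow_pickle=True).item();S=np.load('scene.npy',allow_pickle=True).item()
a=cv2.imread('pics/top0.png');b=cv2.imread('pics/scene0.png')
def feet(im,x0,x1,y0,y1,sc=8):
    g=cv2.resize(im[y0:y1,x0:x1].max(2),None,fx=sc,fy=sc,interpolation=cv2.INTER_CUBIC)
    n,l,st_,c=cv2.connectedComponentsWithStats((g<75).astype(np.uint8))
    return [((c[i]+.5)/sc-.5+[x0,y0]) for i in range(1,n) if st_[i,4]>100]
for nm,im,s,box in(('T',a,T,(232,268,198,246)),('S',b,S,(378,434,208,241))):
    F=feet(im,*box); P=np.array([ray(s,*f,.018)[:2] for f in F]); print(nm,np.round(F,1).tolist()); print(np.round(P,4).tolist(),'mean',P.mean(0))
print('fence',[np.round(ray(T,*p,.04),4) for p in((256.2,180),(300.7,176))],[np.round(ray(S,*p,.04),4) for p in((319.3,207.3),(362.5,232.3))])
C=np.array([ray(T,*p,.075)[:2] for p in((414.5,165.5),(478.2,164),(479,236.7),(413.7,235.6))]);print('carton',np.round(C,4).tolist(),C.mean(0),np.linalg.norm(np.diff(C,axis=0),axis=1))
C=np.array([ray(S,185+(u-400)*.375,95+(v-300)*.35,.075)[:2] for u,v in((422,379),(570,328),(661,380),(512,440))]);print('cartonS',np.round(C,4).tolist(),C.mean(0),np.linalg.norm(np.diff(C,axis=0),axis=1))
C=np.array([ray(T,335+u*.375,140+(v-300)*.35,.075)[:2] for u,v in((22,358),(178,356),(182,552),(23,552))]);print('packed',np.round(C,4).tolist(),C.mean(0))
for n,p,z in(('pink',(262,272),.018),('sample',(325,222),.02),('brownroll',(317,140),.048),('spare',(191,193),.048),('glue',(188,152),.12),('staplerA',(191,229),.05),('staplerB',(222,260),.05),('marker',(276,119),.01),('marker_end',(269,138),.01),('small',(352,122),.06)): print(n,np.round(ray(T,*p,z)[:2],3))
E
python3 m.py
```

```text
T [[247.9, 206.8], [259.9, 210.5], [263.5, 214.3], [258.5, 229.9], [239.9, 232.5], [257.5, 232.9], [251.9, 236.2]]
[[0.4774, 0.2695], [0.4658, 0.231], [0.4536, 0.2195], [0.404, 0.2348], [0.3953, 0.294], [0.3943, 0.2381], [0.3838, 0.2557]] mean [0.42487408 0.24895096]
S [[415.9, 214.3], [386.4, 222.2], [424.7, 223.4], [394.9, 231.8]]
[[0.3866, 0.2588], [0.4687, 0.2342], [0.3985, 0.2971], [0.4805, 0.273]] mean [0.43356735 0.26578195]
fence [array([0.5615, 0.2411, 0.04  ]), array([0.5749, 0.1009, 0.04  ])] [array([0.5768, 0.1059, 0.04  ]), array([0.5629, 0.2434, 0.04  ])]
carton [[0.606, -0.2495], [0.6117, -0.445], [0.3892, -0.445], [0.3913, -0.2461]] [ 0.49956004 -0.34643086] [0.1955668  0.2225391  0.19890296]
cartonS [[0.6224, -0.4281], [0.418, -0.4317], [0.41, -0.2594], [0.614, -0.2522]] [ 0.51609487 -0.34284702] [0.20450925 0.17245725 0.2041362 ]
packed [[0.6208, -0.0307], [0.624, -0.2104], [0.4137, -0.2144], [0.4126, -0.0324]] [ 0.51776139 -0.12199148]
pink [0.271 0.222]
sample [0.43  0.023]
brownroll [0.688 0.05 ]
spare [0.519 0.444]
glue [0.637 0.434]
staplerA [0.406 0.441]
staplerB [0.311 0.343]
marker [0.763 0.183]
marker_end [0.701 0.205]
small [ 0.743 -0.059]
```

```bash
cat >> h.py <<'E'
def need(p,yawz):
    """shift (cm, tool axes) and turn to bring TCP to world p with tool z at world yaw yawz (deg)"""
    s,m=st(); d=m.T@(np.array(p)-s['tcp_pos'])*100
    cur=np.arctan2(m[1,2],m[0,2]); t=-((np.radians(yawz)-cur+np.pi)%(2*np.pi)-np.pi)
    print('need',np.round(d,2),'turn',round(t,3))
FY=np.radians(5.6); FN=np.array([np.cos(FY),np.sin(FY)]); FT=np.array([-np.sin(FY),np.cos(FY)]); FC=np.array([.5691,.1727])
def fw(n,y,z): return [*(FC+n*FN+y*FT),z]
def wf(p): d=np.array(p)[:2]-FC; return np.round([d@FN,d@FT,p[2]],4)
E
python3 - <<'E'
from h import *
T=np.load('top.npy',allow_pickle=True).item()
C=np.array([ray(T,335+u*.375,140+(v-300)*.35,.075)[:2] for u,v in((212,368),(382,364),(384,558),(210,555))]);print(np.round(C,4).tolist(),C.mean(0),np.linalg.norm(np.diff(C,axis=0),axis=1))
need([.52,-.25,.25],-95)
E
```

```text
[[0.6112, -0.2495], [0.6167, -0.4452], [0.4086, -0.4453], [0.4107, -0.2464]] [ 0.51180041 -0.34660021] [0.19574174 0.20801381 0.19887791]
t 0.1 tcp [ 0.1714 -0.6003  0.2091] F [ 0.7 -0.9 -0.3] gap 0.997 q [-1.47  0.53  1.43 -0.    1.18 -0.18]
[[-0.962 -0.     0.274]
 [-0.274  0.002 -0.962]
 [-0.    -1.    -0.002]]
need [-43.14  -4.03 -24.13] turn 0.365
```

```bash
python3 -m jog '[[[0,0,0],0]]' 8.54 20
```

```text
t: 0.18
tcp_pos: [0.1714, -0.6005, 0.2094]
tool_rot: [-0.098, 0.701, -0.7, 0.098]
force: [-0.5, 0.4, 0.7]
finger_gap: 0.997
```

```bash
python3 -m jog '[[[-43,-4,-24],0.1],[[-43,-4,-24],0.2],[[-43,-4,-24],0.3],[[-43,-4,-24],0.365],[[-43,-4,-24],0.365],[[-43,-4,-24],0.365],[[-43,-4,-24],0.365],[[-43,-4,-24],0.365],[[-43,-4,-24],0.365],[[-43,-4,-24],0.365],[[-43,-4,-24],0.365],[[-43,-4,-24],0.365],[[-43,-4,-24],0.365],[[-43,-4,-24],0.365],[[-43,-4,-24],0.365],[[-43,-4,-24],0.365]]'; python3 - <<'E'
from h import *
need([.397,.275,.10],-106.7)
E
```

```text
t: 1.52
tcp_pos: [0.5182, -0.253, 0.2497]
tool_rot: [0.031, 0.706, -0.706, -0.032]
force: [-0.7, 1.0, -0.0]
finger_gap: 0.998
t 1.52 tcp [ 0.5182 -0.253   0.2497] F [-0.7  1.  -0. ] gap 0.998 q [-0.65  0.42  1.51 -0.    1.21  1.01]
[[-0.996 -0.001 -0.088]
 [ 0.088  0.    -0.996]
 [ 0.001 -1.    -0.   ]]
need [ 16.72  14.99 -51.52] turn 0.203
```

```bash
python3 -m jog '[[[16.7,15,-51.5],0.1],[[16.7,15,-51.5],0.203],[[16.7,15,-51.5],0.203],[[16.7,15,-51.5],0.203],[[16.7,15,-51.5],0.203],[[16.7,15,-51.5],0.203],[[16.7,15,-51.5],0.203],[[16.7,15,-51.5],0.203],[[16.7,15,-51.5],0.203],[[16.7,15,-51.5],0.203],[[16.7,15,-51.5],0.203],[[16.7,15,-51.5],0.203],[[16.7,15,-51.5],0.203],[[16.7,15,-51.5],0.203],[[16.7,15,-51.5],0.203],[[16.7,15,-51.5],0.203],[[16.7,15,-51.5],0.203],[[16.7,15,-51.5],0.203]]' 7.4; python3 - <<'E'
from h import *
need([.397,.275,.012],-106.7)
E
```

```text
t: 3.02
tcp_pos: [0.3985, 0.2737, 0.1004]
tool_rot: [-0.103, -0.7, 0.7, 0.103]
force: [0.1, -0.2, -0.5]
finger_gap: 0.866
t 3.02 tcp [0.3985 0.2737 0.1004] F [ 0.1 -0.2 -0.5] gap 0.866 q [ 0.37  0.52  1.89 -0.    0.74  2.23]
[[-0.957  0.    -0.289]
 [ 0.289 -0.    -0.957]
 [-0.    -1.    -0.   ]]
need [ 0.18  8.84 -0.08] turn -0.002
```

```bash
python3 -m jog '[[[0.2,3,-0.1],0],[[0.2,6,-0.1],0],[[0.2,8,-0.1],0],[[0.2,8.8,-0.1],0],[[0.2,9.3,-0.1],0],[[0.2,9.3,-0.1],0],[[0.2,9.3,-0.1],0]]' 6.8; python3 -m jog '[[[0,0.3,0],0],[[0,0.3,0],0],[[0,0.3,0],0]]';  python3 - <<'E'
from h import *
st(); s=snap('scene','s1.png'); snap('top','t1.png')
c=s['frame'][130:280,330:530,::-1]; cv2.imwrite('pics/c1.png',cv2.resize(c,(800,600),interpolation=cv2.INTER_CUBIC))
E
```

```text
t: 3.6
tcp_pos: [0.3969, 0.2766, 0.0077]
tool_rot: [0.103, 0.7, -0.699, -0.102]
force: [0.1, 0.3, 0.6]
finger_gap: 0.794
t: 3.85
tcp_pos: [0.3964, 0.2771, 0.0047]
tool_rot: [0.103, 0.7, -0.699, -0.102]
force: [1.1, -0.2, -0.0]
finger_gap: 0.797
t 3.85 tcp [0.3964 0.2771 0.0047] F [ 1.1 -0.2 -0. ] gap 0.797 q [0.38 0.71 1.93 0.   0.5  2.24]
[[-0.958  0.001 -0.286]
 [ 0.286  0.001 -0.958]
 [-0.001 -1.    -0.001]]
```

View pics/c1.png

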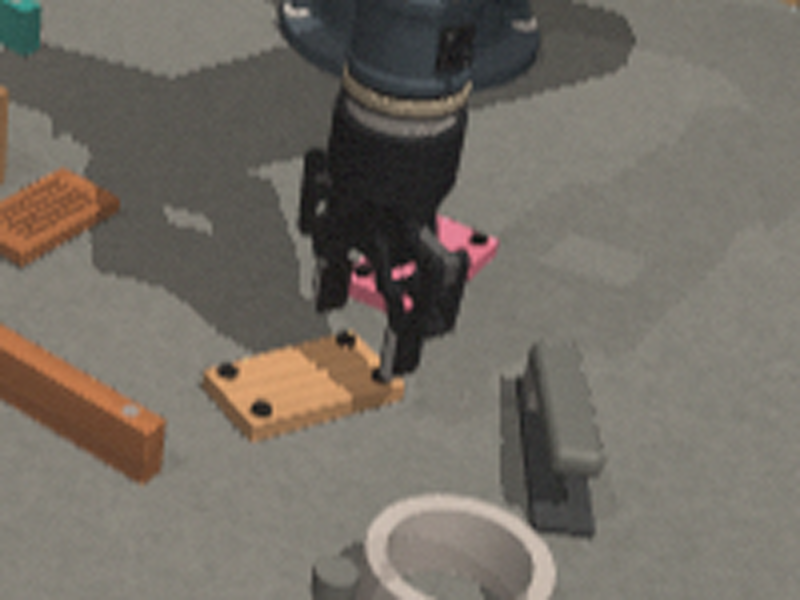

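The fingers straddle the robot-side end of the board. I'll go lower until contact, then grip.

```bash
python3 -m jog '[[[0,0.3,0],0],[[0,0.3,0],0],[[0,0.3,0],0]]'; python3 -m jog '[[[0,0.3,0],0],[[0,0.3,0],0],[[0,0.3,0],0]]';python3 -m jog '[[[0,0.2,0],0],[[0,0.2,0],0],[[0,0.2,0],0]]'
```

```text
t: 4.2
tcp_pos: [0.3958, 0.2768, 0.0009]
tool_rot: [-0.102, -0.7, 0.7, 0.102]
force: [-0.1, 0.6, -0.8]
finger_gap: 0.796
t: 4.45
tcp_pos: [0.3958, 0.2768, -0.0022]
tool_rot: [-0.102, -0.7, 0.7, 0.102]
force: [0.1, -0.2, -0.0]
finger_gap: 0.797
t: 4.7
tcp_pos: [0.3959, 0.2768, -0.0041]
tool_rot: [-0.102, -0.7, 0.7, 0.102]
force: [-0.3, 1.0, -0.0]
finger_gap: 0.796
```

```bash
python3 -m jog '[[[0,0,0],0],[[0,0,0],0],[[0,0,0],0],[[0,0,0],0],[[0,0,0],0],[[0,0,0],0]]' 5.5 20; python3 - <<'E'
from h import *
s,m=st(); print(wf(s['tcp_pos']))
print('bar target n: board end touches -> grip n = -.009-.093')
need(fw(-.135,.0,s['tcp_pos'][2]),-84.4)
E
```

```text
t: 5.2
tcp_pos: [0.396, 0.2768, -0.004]
tool_rot: [0.102, 0.7, -0.7, -0.102]
force: [0.4, 0.4, -0.1]
finger_gap: 0.646
t 5.2 tcp [ 0.396   0.2768 -0.004 ] F [ 0.4  0.4 -0.1] gap 0.646 q [ 0.38  0.73  1.94 -0.    0.48  2.24]
[[-0.958  0.    -0.286]
 [ 0.286  0.    -0.958]
 [-0.    -1.    -0.   ]]
[-0.1621  0.1205 -0.004 ]
bar target n: board end touches -> grip n = -.009-.093
t 5.2 tcp [ 0.396   0.2768 -0.004 ] F [ 0.4  0.4 -0.1] gap 0.646 q [ 0.38  0.73  1.94 -0.    0.48  2.24]
[[-0.958  0.    -0.286]
 [ 0.286  0.    -0.958]
 [-0.    -1.    -0.   ]]
need [-7.07  0.   10.13] turn -0.388
```

```bash
python3 - <<'E'
from h import *
s=snap('scene','s2.png'); t=snap('top','t2.png')
c=s['frame'][140:240,370:470,::-1]; d=t['frame'][180:280,200:300,::-1]
cv2.imwrite('pics/c2.png',np.hstack([cv2.resize(x,(400,400),interpolation=cv2.INTER_CUBIC) for x in(c,d)]))
E
```

```text
(no output)
```

View pics/c2.png

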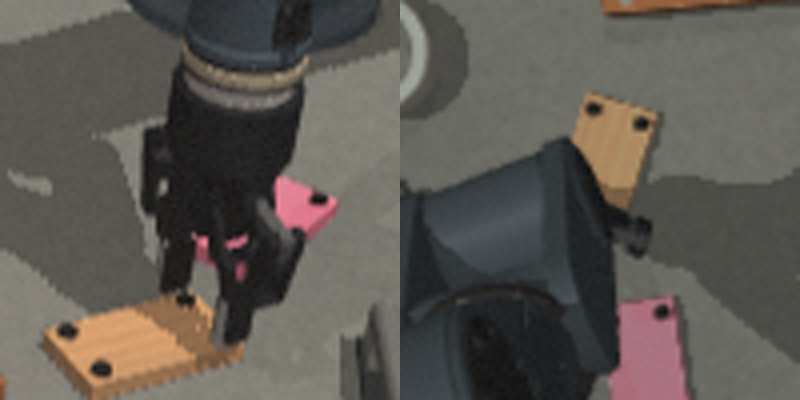

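```bash
python3 - <<'E'
from h import *
S=np.load('scene.npy',allow_pickle=True).item()
s,m=st(); p=np.array(s['tcp_pos'])
for z in(0,.008,.016,.024,.032):
    for g in(-.0275,.0275):
        q=p+m[:,2]*g; q[2]=z; print(z,g,np.round((proj(S,q)[0]-[370,140])*4))
E
```

```text
t 5.3 tcp [ 0.396   0.2768 -0.0039] F [ 0.5  0.3 -0.5] gap 0.643 q [0.38 0.73 1.94 0.   0.48 2.24]
[[-0.958  0.    -0.286]
 [ 0.286  0.    -0.958]
 [-0.    -1.    -0.   ]]
0 -0.0275 [217. 365.]
0 0.0275 [168. 315.]
0.008 -0.0275 [219. 355.]
0.008 0.0275 [170. 305.]
0.016 -0.0275 [220. 344.]
0.016 0.0275 [171. 295.]
0.024 -0.0275 [222. 334.]
0.024 0.0275 [173. 284.]
0.032 -0.0275 [224. 324.]
0.032 0.0275 [175. 274.]
```

The tips sit at about z=17 mm, just above the board, so the open fingers end some 20 mm behind the TCP. I'll reopen and descend by force feel.

```bash
python3 -m jog '[[[0,-0.3,0],0],[[0,-0.3,0],0],[[0,-0.3,0],0],[[0,-0.3,0],0],[[0,-0.3,0],0]]' 7; for i in 1; do python3 -m jog '[[[0,0.5,0],0],[[0,0.8,0],0],[[0,0.8,0],0],[[0,0.8,0],0]]'; done; python3 -m jog '[[[0,0.3,0],0],[[0,0.3,0],0],[[0,0.3,0],0]]'; python3 -m jog '[[[0,0.2,0],0],[[0,0.2,0],0],[[0,0.2,0],0]]'
```

```text
t: 5.72
tcp_pos: [0.396, 0.2768, -0.001]
tool_rot: [0.102, 0.7, -0.7, -0.102]
force: [0.2, -0.1, -0.4]
finger_gap: 0.82
t: 6.05
tcp_pos: [0.3957, 0.2767, -0.0094]
tool_rot: [-0.102, -0.7, 0.7, 0.103]
force: [0.3, -0.6, 0.5]
finger_gap: 0.819
t: 6.3
tcp_pos: [0.3959, 0.2768, -0.0122]
tool_rot: [-0.102, -0.7, 0.7, 0.102]
force: [0.7, 0.2, 0.4]
finger_gap: 0.82
t: 6.55
tcp_pos: [0.396, 0.2768, -0.0141]
tool_rot: [-0.102, -0.7, 0.7, 0.102]
force: [0.6, -0.2, 0.8]
finger_gap: 0.821
```

```bash
python3 -m jog '[[[0,0,0],0],[[0,0,0],0],[[0,0,0],0],[[0,0,0],0],[[0,0,0],0],[[0,0,0],0]]' 5.4 20
```

```text
t: 7.05
tcp_pos: [0.3941, 0.2757, -0.0117]
tool_rot: [-0.102, -0.699, 0.7, 0.103]
force: [-3.5, -3.4, 24.7]
finger_gap: 0.642
```

```bash
python3 - <<'E'
from h import *
s=snap('scene','s3.png'); t=snap('top','t3.png'); S,m=st()
c=s['frame'][170:250,380:460,::-1]; d=t['frame'][190:270,220:300,::-1]
cv2.imwrite('pics/c3.png',np.hstack([cv2.resize(x,(400,400),interpolation=cv2.INTER_CUBIC) for x in(c,d)]))
E
```

```text
t 7.15 tcp [ 0.3942  0.2757 -0.0117] F [-3.4 -3.5 24.9] gap 0.639 q [ 0.38  0.74  1.94 -0.    0.46  2.24]
[[-0.958 -0.003 -0.287]
 [ 0.287 -0.002 -0.958]
 [ 0.002 -1.     0.002]]
```

View pics/c3.png

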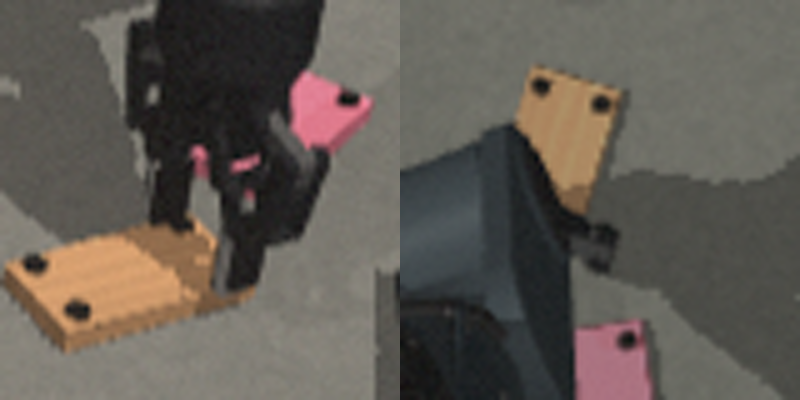

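```bash
python3 -m jog '[[[0,0,0],0],[[0,0,0],0],[[0,0,0],0],[[0,0,0],0]]' 5 20;  python3 -m jog '[[[0,-0.2,0],0],[[0,-0.2,0],0],[[0,-0.2,0],0]]'; python3 - <<'E'
from h import *
S=np.load('scene.npy',allow_pickle=True).item()
s,m=st(); p=np.array(s['tcp_pos']); print(s['ft_torque'])
for z in(0,.007,.014,.021):
    for g in(-.03,-.043,.03): q=p+m[:,2]*g; q[2]=z; print(z,g,np.round((proj(S,q)[0]-[380,170])*5))
E
```

```text
t: 7.48
tcp_pos: [0.3941, 0.2757, -0.0116]
tool_rot: [-0.102, -0.699, 0.7, 0.103]
force: [-3.5, -3.3, 24.7]
finger_gap: 0.641
t: 7.73
tcp_pos: [0.3955, 0.2766, -0.0112]
tool_rot: [-0.102, -0.7, 0.7, 0.102]
force: [-1.9, -0.6, 11.4]
finger_gap: 0.637
t 7.73 tcp [ 0.3955  0.2766 -0.0112] F [-1.9 -0.6 11.4] gap 0.637 q [ 0.38  0.74  1.94 -0.    0.46  2.24]
[[-0.958 -0.001 -0.286]
 [ 0.286 -0.    -0.958]
 [ 0.    -1.     0.   ]]
[-0.56499735  0.40309166 -0.04722005]
0 -0.03 [224. 308.]
0 -0.043 [239. 324.]
0 0.03 [158. 240.]
0.007 -0.03 [226. 297.]
0.007 -0.043 [241. 313.]
0.007 0.03 [159. 229.]
0.014 -0.03 [228. 286.]
0.014 -0.043 [243. 302.]
0.014 0.03 [161. 218.]
0.021 -0.03 [230. 275.]
0.021 -0.043 [245. 290.]
0.021 0.03 [163. 207.]
```

The gap stays at 0.64 with a smaller opening commanded, so that is the 60 mm board. I'll reopen slightly and go down until the tips feel the bench, for a deeper grip.

```bash
python3 -m jog '[[[0,0,0],0],[[0,0,0],0],[[0,0,0],0]]' 6.1; python3 -m jog '[[[0,0.3,0],0],[[0,0.3,0],0],[[0,0.3,0],0]]'; python3 -m jog '[[[0,0.2,0],0],[[0,0.2,0],0],[[0,0.2,0],0]]'; python3 -m jog '[[[0,0.2,0],0],[[0,0.2,0],0],[[0,0.2,0],0]]'
```

```text
t: 7.98
tcp_pos: [0.3963, 0.277, -0.0123]
tool_rot: [0.102, 0.7, -0.7, -0.102]
force: [-0.5, 0.7, 0.3]
finger_gap: 0.711
t: 8.23
tcp_pos: [0.3963, 0.2769, -0.0131]
tool_rot: [0.103, 0.7, -0.7, -0.102]
force: [-2.0, -1.3, 21.7]
finger_gap: 0.713
t: 8.48
tcp_pos: [0.3963, 0.2768, -0.0135]
tool_rot: [0.103, 0.7, -0.7, -0.101]
force: [-2.2, -2.0, 38.2]
finger_gap: 0.713
t: 8.73
tcp_pos: [0.3963, 0.2766, -0.0139]
tool_rot: [0.103, 0.7, -0.7, -0.101]
force: [-3.5, -2.6, 53.0]
finger_gap: 0.714
```

The tips touch the bench at TCP z≈-0.0125 with about 66 mm opening. I'll back off and close.

```bash
python3 -m jog '[[[0,-0.95,0],0],[[0,-0.95,0],0],[[0,-0.95,0],0],[[0,-0.95,0],0]]'; python3 -m jog '[[[0,0,0],0],[[0,0,0],0],[[0,0,0],0],[[0,0,0],0],[[0,0,0],0]]' 5 20; python3 - <<'E'
from h import *
s,m=st(); print(wf(s['tcp_pos']))
need(fw(-.135,.0,s['tcp_pos'][2]),-84.4)
E
```

```text
t: 9.07
tcp_pos: [0.3959, 0.2768, -0.0099]
tool_rot: [-0.102, -0.7, 0.7, 0.102]
force: [-0.6, 0.5, -0.5]
finger_gap: 0.717
t: 9.48
tcp_pos: [0.3955, 0.2766, -0.0099]
tool_rot: [-0.102, -0.699, 0.7, 0.103]
force: [-1.4, -1.5, -0.1]
finger_gap: 0.587
t 9.48 tcp [ 0.3955  0.2766 -0.0099] F [-1.4 -1.5 -0.1] gap 0.587 q [ 0.38  0.74  1.94 -0.    0.47  2.24]
[[-0.958 -0.001 -0.286]
 [ 0.286 -0.001 -0.958]
 [ 0.001 -1.     0.001]]
[-0.1626  0.1203 -0.0099]
t 9.48 tcp [ 0.3955  0.2766 -0.0099] F [-1.4 -1.5 -0.1] gap 0.587 q [ 0.38  0.74  1.94 -0.    0.47  2.24]
[[-0.958 -0.001 -0.286]
 [ 0.286 -0.001 -0.958]
 [ 0.001 -1.     0.001]]
need [-7.11  0.   10.09] turn -0.388
```

It closed to the commanded 5.0 without stopping, so the earlier contact was the board's top and not the bench. The tips are about 26 mm behind the TCP. I'll open wide and go deeper.

```bash
python3 -m jog '[[[0,-0.3,0],0],[[0,-0.3,0],0],[[0,-0.3,0],0],[[0,-0.3,0],0],[[0,-0.3,0],0],[[0,-0.3,0],0]]' 7.4; python3 -m jog '[[[0,0.4,0],0],[[0,0.8,0],0],[[0,1,0],0],[[0,1,0],0],[[0,1,0],0]]';  python3 -m jog '[[[0,0.3,0],0],[[0,0.3,0],0],[[0,0.3,0],0]]'; python3 -m jog '[[[0,0.3,0],0],[[0,0.3,0],0],[[0,0.3,0],0]]'
```

```text
t: 9.98
tcp_pos: [0.396, 0.2769, -0.0065]
tool_rot: [0.102, 0.7, -0.7, -0.102]
force: [0.1, -0.1, -0.0]
finger_gap: 0.865
t: 10.4
tcp_pos: [0.3958, 0.2767, -0.0168]
tool_rot: [-0.102, -0.7, 0.7, 0.102]
force: [-0.0, -0.9, -0.2]
finger_gap: 0.866
t: 10.65
tcp_pos: [0.3959, 0.2768, -0.0196]
tool_rot: [-0.102, -0.7, 0.7, 0.102]
force: [-0.2, -0.1, -0.5]
finger_gap: 0.864
t: 10.9
tcp_pos: [0.3959, 0.2768, -0.0226]
tool_rot: [-0.102, -0.7, 0.7, 0.102]
force: [0.8, -1.2, 0.6]
finger_gap: 0.865
```

```bash
python3 -m jog '[[[0,0,0],0],[[0,0,0],0],[[0,0,0],0],[[0,0,0],0],[[0,0,0],0],[[0,0,0],0]]' 5 20
```

```text
t: 11.4
tcp_pos: [0.3959, 0.2768, -0.0224]
tool_rot: [-0.102, -0.7, 0.7, 0.102]
force: [0.5, -0.2, 2.1]
finger_gap: 0.701
```

Gap 0.701 is 59.9 mm, so the board is now gripped with no bench load. Next: align it with the bar and slide towards it.

```bash
python3 - <<'E'
from h import *
s,m=st(); need(fw(-.125,.0,s['tcp_pos'][2]),-84.4)
E
```

```text
t 11.4 tcp [ 0.3959  0.2768 -0.0224] F [ 0.5 -0.2  2.1] gap 0.701 q [ 0.38  0.76  1.94 -0.    0.44  2.24]
[[-0.958  0.    -0.286]
 [ 0.286 -0.    -0.958]
 [-0.    -1.     0.   ]]
t 11.4 tcp [ 0.3959  0.2768 -0.0224] F [ 0.5 -0.2  2.1] gap 0.701 q [ 0.38  0.76  1.94 -0.    0.44  2.24]
[[-0.958  0.    -0.286]
 [ 0.286 -0.    -0.958]
 [-0.    -1.     0.   ]]
need [-8.    0.    9.75] turn -0.388
```

```bash
python3 -m jog '[[[-0.7,0,0.8],0],[[-1.4,0,1.6],-0.05],[[-2.1,0,2.4],-0.1],[[-2.8,0,3.3],-0.15],[[-3.5,0,4.2],-0.2],[[-4.2,0,5.1],-0.25],[[-4.9,0,6],-0.3],[[-5.6,0,7],-0.35],[[-6.3,0,8],-0.388],[[-7,0,9],-0.388],[[-7.5,0,9.75],-0.388],[[-8,0,9.75],-0.388],[[-8,0,9.75],-0.388],[[-8,0,9.75],-0.388]]'; python3 - <<'E'
from h import *
s,m=st(); print(wf(s['tcp_pos'])); a=snap('scene','s4.png'); t=snap('top','t4.png')
c=a['frame'][160:260,300:440,::-1]; d=t['frame'][150:250,220:360,::-1]
cv2.imwrite('pics/c4.png',np.hstack([cv2.resize(x,(400,300),interpolation=cv2.INTER_CUBIC) for x in(c,d)]))
E
```

```text
t: 12.57
tcp_pos: [0.4434, 0.1593, -0.0224]
tool_rot: [0.035, -0.706, 0.706, -0.033]
force: [-1.9, -2.5, 4.8]
finger_gap: 0.696
t 12.57 tcp [ 0.4434  0.1593 -0.0224] F [-1.9 -2.5  4.8] gap 0.696 q [ 0.11  0.76  1.97 -0.    0.42  1.58]
[[-0.995 -0.003  0.097]
 [-0.097 -0.001 -0.995]
 [ 0.003 -1.     0.   ]]
[-0.1264 -0.001  -0.0224]
```

View pics/c4.png

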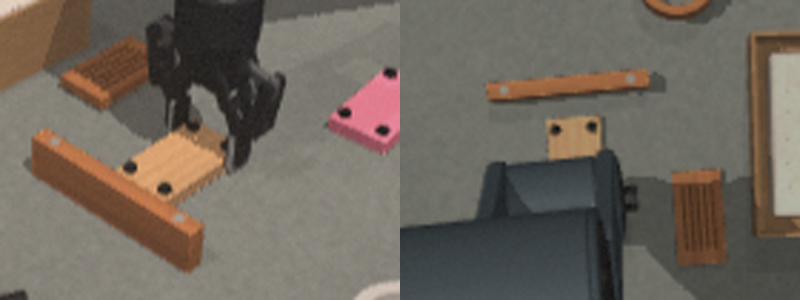

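The board is square to the bar and opposite its middle, with about 20 mm to go. Pushing until contact is felt.

```bash
python3 -m jog '[[[-0.3,0,0],0],[[-0.6,0,0],0],[[-0.9,0,0],0],[[-1.2,0,0],0],[[-1.4,0,0],0],[[-1.4,0,0],0]]'; python3 -m jog '[[[-0.2,0,0],0],[[-0.4,0,0],0],[[-0.4,0,0],0]]'; python3 -m jog '[[[-0.2,0,0],0],[[-0.4,0,0],0],[[-0.4,0,0],0]]'
```

```text
t: 13.17
tcp_pos: [0.4552, 0.1615, -0.0224]
tool_rot: [0.037, -0.706, 0.706, -0.032]
force: [-5.1, -0.6, 7.4]
finger_gap: 0.699
t: 13.42
tcp_pos: [0.4584, 0.1618, -0.0224]
tool_rot: [0.038, -0.706, 0.706, -0.032]
force: [-6.2, -1.4, 8.4]
finger_gap: 0.698
t: 13.67
tcp_pos: [0.4626, 0.1623, -0.0224]
tool_rot: [0.037, -0.706, 0.706, -0.032]
force: [-5.3, -0.2, 7.9]
finger_gap: 0.697
```

```bash
python3 -m jog '[[[-0.2,0,0],0],[[-0.3,0,0],0],[[-0.3,0,0],0]]'; python3 -m jog '[[[-0.2,0,0],0],[[-0.3,0,0],0],[[-0.3,0,0],0]]';python3 -m jog '[[[-0.2,0,0],0],[[-0.3,0,0],0],[[-0.3,0,0],0]]'
```

```text
t: 13.92
tcp_pos: [0.4651, 0.1625, -0.0224]
tool_rot: [0.038, -0.706, 0.706, -0.032]
force: [-6.4, -0.9, 8.6]
finger_gap: 0.695
t: 14.17
tcp_pos: [0.4672, 0.1627, -0.0224]
tool_rot: [0.039, -0.706, 0.706, -0.031]
force: [-7.7, -0.5, 9.6]
finger_gap: 0.698
t: 14.42
tcp_pos: [0.4671, 0.1627, -0.0225]
tool_rot: [0.04, -0.706, 0.707, -0.029]
force: [-11.2, -1.4, 12.4]
finger_gap: 0.696
```

Contact: the TCP stalls at n=-0.1026 (predicted -0.102) with 11 N. Now I'll start tipping by lifting the robot-side end in an arc, and check whether the board pivots in the pads.

```bash
python3 -m jog '[[[0.55,-0.4,0],0],[[0.55,-0.8,0],0],[[0.5,-1.2,0],0],[[0.5,-1.6,0],0],[[0.4,-2,0],0],[[0.35,-2.4,0],0],[[0.3,-2.8,0],0],[[0.2,-3.15,0],0],[[0.2,-3.15,0],0]]'; python3 - <<'E'
from h import *
s,m=st(); print(wf(s['tcp_pos'])); a=snap('scene','s5.png')
c=a['frame'][150:250,300:433,::-1]
cv2.imwrite('pics/c5.png',cv2.resize(c,(532,400),interpolation=cv2.INTER_CUBIC))
E
```

```text
t: 15.17
tcp_pos: [0.4737, 0.1633, 0.0098]
tool_rot: [0.035, -0.706, 0.706, -0.035]
force: [-4.1, -1.3, -2.2]
finger_gap: 0.697
t 15.17 tcp [0.4737 0.1633 0.0098] F [-4.1 -1.3 -2.2] gap 0.697 q [ 0.11  0.71  1.89 -0.    0.55  1.58]
[[-0.995 -0.     0.098]
 [-0.098 -0.    -0.995]
 [ 0.    -1.     0.   ]]
[-0.0959 -0.0001  0.0098]
```

View pics/c5.png

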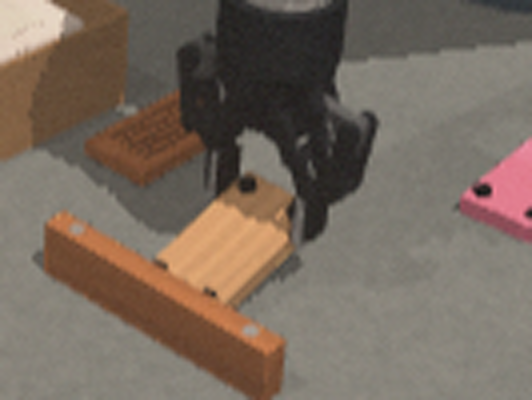

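The board pivots: it is tilted about 20° with its end at the bar. Continuing the arc to upright.

```bash
python3 -m jog '[[[-0.25,-0.7,0],0],[[-0.6,-1.4,0],0],[[-1,-2.1,0],0],[[-1.45,-2.7,0],0],[[-1.95,-3.2,0],0],[[-2.55,-3.7,0],0],[[-3.1,-4.1,0],0],[[-3.75,-4.5,0],0],[[-4.4,-4.8,0],0],[[-5,-5.05,0],0],[[-5,-5.05,0],0]]'; python3 -m jog '[[[-0.7,-0.15,0],0],[[-1.4,-0.27,0],0],[[-2.1,-0.28,0],0],[[-2.8,-0.28,0],0],[[-2.8,-0.28,0],0],[[-2.8,-0.28,0],0]]'; python3 - <<'E'
from h import *
s,m=st(); print(wf(s['tcp_pos'])); a=snap('scene','s6.png')
c=a['frame'][150:250,300:433,::-1]
cv2.imwrite('pics/c6.png',cv2.resize(c,(532,400),interpolation=cv2.INTER_CUBIC))
E
```

```text
t: 16.13
tcp_pos: [0.527, 0.1686, 0.0609]
tool_rot: [-0.032, 0.706, -0.706, 0.037]
force: [-2.3, 0.0, 0.5]
finger_gap: 0.699
t: 16.63
tcp_pos: [0.5524, 0.171, 0.0621]
tool_rot: [-0.034, 0.706, -0.706, 0.035]
force: [-0.8, -0.3, -1.5]
finger_gap: 0.685
t 16.63 tcp [0.5524 0.171  0.0621] F [-0.8 -0.3 -1.5] gap 0.685 q [ 0.11  0.67  1.67 -0.    0.8   1.58]
[[-0.995  0.002  0.098]
 [-0.098  0.    -0.995]
 [-0.002 -1.     0.   ]]
[-0.0167 -0.0001  0.0621]
```

View pics/c6.png

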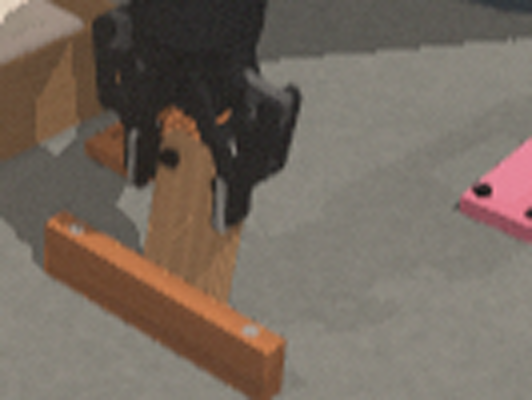

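The board stands upright on end against the bar, feet towards the bar (one foot visible at (168,157) in the crop). Now I'll roll it over the bar's top edge.

```bash
python3 -m jog '[[[-0.6,0,0],0],[[-1.2,0.05,0],0],[[-1.65,0.12,0],0],[[-2.1,0.2,0],0],[[-2.55,0.35,0],0],[[-3,0.5,0],0],[[-3.4,0.75,0],0],[[-3.8,1,0],0],[[-4.15,1.27,0],0],[[-4.5,1.55,0],0],[[-4.8,1.9,0],0],[[-5.1,2.25,0],0],[[-5.1,2.25,0],0]]'; python3 -m jog '[[[-0.25,0.4,0],0],[[-0.5,0.8,0],0],[[-0.65,1.2,0],0],[[-0.8,1.65,0],0],[[-0.9,2.1,0],0],[[-1,2.5,0],0],[[-1,2.5,0],0]]'; python3 - <<'E'
from h import *
s,m=st(); print(wf(s['tcp_pos'])); a=snap('scene','s7.png')
c=a['frame'][140:255,270:423,::-1]
cv2.imwrite('pics/c7.png',cv2.resize(c,(612,460),interpolation=cv2.INTER_CUBIC))
E
```

```text
t: 17.77
tcp_pos: [0.6028, 0.1759, 0.0391]
tool_rot: [0.034, -0.706, 0.706, -0.035]
force: [0.0, -0.2, 0.4]
finger_gap: 0.585
t: 18.35
tcp_pos: [0.6114, 0.1768, 0.0137]
tool_rot: [0.035, -0.706, 0.706, -0.034]
force: [0.7, -0.1, -0.3]
finger_gap: 0.585
t 18.35 tcp [0.6114 0.1768 0.0137] F [ 0.7 -0.1 -0.3] gap 0.585 q [ 0.11  0.8   1.53 -0.    0.81  1.58]
[[-0.995 -0.002  0.098]
 [-0.098 -0.    -0.995]
 [ 0.002 -1.     0.   ]]
[ 0.0425 -0.0001  0.0137]
```

View pics/c7.png

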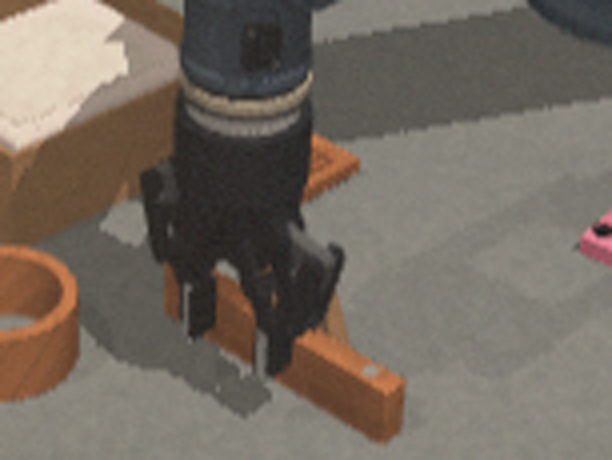

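The fingers slipped off the board (gap 0.585); a pale sliver shows behind the bar at (335,310). I'll rise straight up and look.

```bash
python3 -m jog '[[[0,-3,0],0],[[0,-6,0],0],[[0,-10,0],0],[[0,-14,0],0],[[0,-15,0],0],[[0,-15,0],0]]' 7.4; python3 - <<'E'
from h import *
s,m=st(); print(wf(s['tcp_pos'])); a=snap('scene','s8.png');t=snap('top','t8.png')
c=a['frame'][150:250,290:423,::-1]; d=t['frame'][140:240,220:353,::-1]
cv2.imwrite('pics/c8.png',np.hstack([cv2.resize(x,(400,300),interpolation=cv2.INTER_CUBIC) for x in(c,d)]))
E
```

```text
t: 18.9
tcp_pos: [0.615, 0.1774, 0.1698]
tool_rot: [-0.031, 0.706, -0.706, 0.038]
force: [0.5, -0.1, -0.5]
finger_gap: 0.865
t 18.9 tcp [0.615  0.1774 0.1698] F [ 0.5 -0.1 -0.5] gap 0.865 q [0.11 0.59 1.44 0.   1.1  1.58]
[[-0.995  0.01   0.098]
 [-0.098  0.001 -0.995]
 [-0.01  -1.    -0.   ]]
[0.0461 0.0002 0.1698]
```

View pics/c8.png

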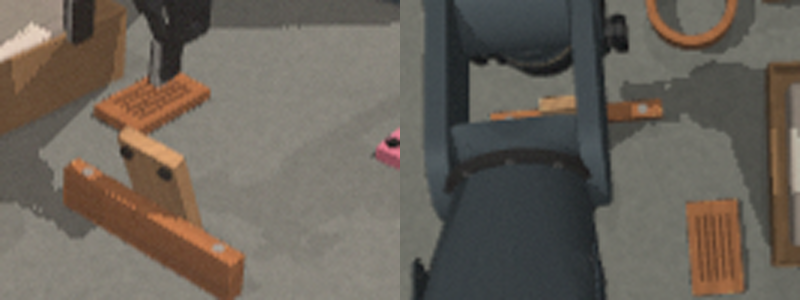

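The board stands upright by itself against the bar, feet to the bar. I'll measure its top edge and regrip lower down.

```bash
python3 - <<'E'
from h import *
S=np.load('scene.npy',allow_pickle=True).item();T=np.load('top.npy',allow_pickle=True).item()
for u,v,z in((121,134,.11),(132,127,.11),(187,157,.11),(171,166,.11)): print(wf(ray(S,290+u/3,150+v/3,z)))
print('top',[wf(ray(T,220+u/3,140+v/3,.11)) for u,v in((139,97),(139,110),(175,97))])
print('feet pred upright',[np.round((proj(S,fw(-.009,y,.098))[0]-[290,150])*3) for y in(-.02,.02)],'seen (126,152),(164,173)')
need(fw(-.020,0,.14),-84.4)
E
```

```text
[ 0.0175 -0.0186  0.11  ]
[ 0.0043 -0.0191  0.11  ]
[0.0042 0.0372 0.11  ]
[0.0217 0.0364 0.11  ]
top [array([0.0125, 0.0277, 0.11  ]), array([-0.0005,  0.0288,  0.11  ]), array([ 0.0092, -0.0081,  0.11  ])]
feet pred upright [array([142., 132.]), array([180., 153.])] seen (126,152),(164,173)
t 19.0 tcp [0.6113 0.1769 0.1646] F [ 0.1  0.1 -0.8] gap 0.865 q [ 0.11  0.59  1.45 -0.    1.1   1.58]
[[-0.995 -0.     0.098]
 [-0.098 -0.    -0.995]
 [ 0.    -1.     0.   ]]
need [6.24 2.47 0.  ] turn 0.0
```

It leans about 20° over the bar, with its top edge at n≈+0.01. I'll regrip with the pads well below the top end, at n≈0.

```bash
python3 - <<'E'
from h import *
need(fw(.0,.003,.14),-84.4)
E
python3 -m jog '[[[1.5,0.6,-0.3],0],[[3,1.2,-0.3],0],[[4.3,1.8,-0.3],0],[[4.3,2.5,-0.3],0],[[4.3,2.5,-0.3],0]]' 7.6; python3 -m jog '[[[0,2,0],0],[[0,4,0],0],[[0,6,0],0],[[0,8,0],0],[[0,9.3,0],0],[[0,9.3,0],0],[[0,9.3,0],0]]';  python3 -m jog '[[[0,0,0],0],[[0,0,0],0],[[0,0,0],0],[[0,0,0],0],[[0,0,0],0],[[0,0,0],0]]' 5 30; python3 -c "
from h import *
s,m=st();print(wf(s['tcp_pos']))"
```

```text
t 19.0 tcp [0.6113 0.1769 0.1646] F [ 0.1  0.1 -0.8] gap 0.865 q [ 0.11  0.59  1.45 -0.    1.1   1.58]
[[-0.995 -0.     0.098]
 [-0.098 -0.    -0.995]
 [ 0.    -1.     0.   ]]
need [ 4.24  2.47 -0.3 ] turn 0.0
t: 19.42
tcp_pos: [0.5662, 0.1754, 0.1364]
tool_rot: [0.037, -0.706, 0.706, -0.032]
force: [0.7, -0.1, 0.1]
finger_gap: 0.891
t: 20.0
tcp_pos: [0.569, 0.1756, 0.0454]
tool_rot: [0.035, -0.706, 0.706, -0.034]
force: [0.2, -0.6, 0.3]
finger_gap: 0.89
t: 20.5
tcp_pos: [0.5698, 0.1757, 0.0476]
tool_rot: [0.034, -0.706, 0.706, -0.035]
force: [0.7, -1.8, 2.2]
finger_gap: 0.703
t 20.5 tcp [0.5698 0.1757 0.0476] F [ 0.7 -1.8  2.2] gap 0.703 q [ 0.11  0.71  1.63 -0.    0.8   1.58]
[[-0.995  0.002  0.098]
 [-0.098  0.    -0.995]
 [-0.002 -1.     0.   ]]
[0.001  0.0029 0.0476]
```

```bash
python3 -m jog '[[[-0.15,-0.4,0],0],[[-0.27,-0.75,0],0],[[-0.7,-0.65,0],0],[[-1.1,-0.5,0],0],[[-1.5,-0.3,0],0],[[-1.92,-0.1,0],0],[[-2.3,0.15,0],0],[[-2.64,0.45,0],0],[[-2.95,0.8,0],0],[[-3.25,1.1,0],0],[[-3.25,1.1,0],0],[[-3.25,1.1,0],0]]';python3 -m jog '[[[-0.25,0.35,0],0],[[-0.48,0.76,0],0],[[-0.65,1.2,0],0],[[-0.83,1.6,0],0],[[-0.95,2,0],0],[[-1.02,2.4,0],0],[[-1.02,2.4,0],0],[[-1.02,2.4,0],0]]'; python3 - <<'E'
from h import *
s,m=st(); print(wf(s['tcp_pos'])); a=snap('scene','s9.png')
c=a['frame'][140:255,270:423,::-1]
cv2.imwrite('pics/c9.png',cv2.resize(c,(612,460),interpolation=cv2.INTER_CUBIC))
E
```

```text
t: 21.5
tcp_pos: [0.6025, 0.1788, 0.0363]
tool_rot: [0.034, -0.706, 0.706, -0.035]
force: [-0.3, -1.0, 3.7]
finger_gap: 0.697
t: 22.17
tcp_pos: [0.6147, 0.1802, 0.0129]
tool_rot: [-0.032, 0.706, -0.706, 0.037]
force: [1.9, 0.1, 3.3]
finger_gap: 0.698
t 22.17 tcp [0.6147 0.1802 0.0129] F [1.9 0.1 3.3] gap 0.698 q [0.11 0.8  1.53 0.   0.81 1.58]
[[-0.995  0.006  0.097]
 [-0.097  0.001 -0.995]
 [-0.006 -1.    -0.   ]]
[0.0461 0.003  0.0129]
```

The board is still gripped (gap 0.698). Only one viewing is left, so I'll check the tilt numerically by fitting the pale-wood mask to the predicted silhouette.

```bash
cat >> h.py <<'E'
def pale(im):
    h=cv2.cvtColor(im,cv2.COLOR_BGR2HSV).astype(int)
    return ((h[...,0]>=8)&(h[...,0]<=22)&(h[...,1]>70)&(h[...,1]<150)&(h[...,2]>110)).astype(np.uint8)
def boxpts(G,phi,dG,hG):
    """board corners (fence frame->world). G grip (n,y,z); dG distance from tail end, hG depth below plain face; phi lean (90=flat, feet down)"""
    p=np.radians(phi); u=np.array([np.sin(p),0,np.cos(p)]); w=np.array([-np.cos(p),0,np.sin(p)]); y=np.array([0,1,0])
    return [fw(*(np.array(G)+(a-dG)*u+b*y+(c+hG)*w)) for a in(0,.11) for b in(-.03,.03) for c in(0,-.014)]
E
python3 - <<'E'
from h import *
S=np.load('scene.npy',allow_pickle=True).item()
b0=cv2.imread('pics/s0.png') if 0 else cv2.imread('pics/scene0.png')
print('ref board',cv2.cvtColor(b0,cv2.COLOR_BGR2HSV)[222:229,398:410:4].reshape(-1,3)[::5].tolist(),'bar',cv2.cvtColor(b0,cv2.COLOR_BGR2HSV)[[222,228,236],[330,345,360]].tolist())
im=cv2.imread('pics/s9.png'); m=pale(im); sub=m[150:250,290:440]
for r in range(160,250,3): print(r,''.join('#' if x else '.' for x in m[r,300:400:1]))
for phi in(60,75,90):
    P=proj(S,boxpts([.0461,.003,.05],phi,.085,.007)); print(phi,cv2.convexHull(P.astype(np.float32)).round().reshape(-1,2).astype(int).tolist())
E
```

```text
ref board [[14, 123, 215], [14, 121, 208], [14, 123, 212], [14, 122, 207], [14, 122, 209]] bar [[12, 137, 104], [11, 136, 109], [11, 140, 109]]
160 .............##.....................................................................................
163 ......###...........................................................................................
166 ##..................................................................................................
169 ....................................................................................................
172 ....................................................................................................
175 ...................................................##...............................................
178 ................................................###...#..##.........................................
181 .................................................##.#....###........................................
184 ....................................................###.............................................
187 .#.....
[... 1721 characters left out ...]
...........###....#...##............................
238 .............................................................#.###.####.............................
241 ...............................................................########.............................
244 ......................................................#...........#####.............................
247 ..................................................................####..............................
60 [[358, 228], [356, 233], [330, 233], [311, 221], [313, 216], [340, 217]]
75 [[360, 220], [359, 225], [330, 235], [311, 224], [312, 218], [342, 209]]
90 [[361, 212], [361, 217], [330, 237], [311, 226], [311, 221], [343, 202]]
```

The silhouette fits a nearly flat, feet-down board (lean about 75–90°), with the pads near the head end. I'll lift it, carry it back to the robot side and lay it down there.

```bash
python3 -m jog '[[[0,-1.5,0],0],[[0,-3,0],0],[[0,-5,0],0],[[0,-5.5,0],0],[[2,-5.5,0],0],[[4,-5.5,0],0],[[6,-5.5,0],0],[[8,-5.5,0],0],[[10,-5.5,0],0],[[12,-5.5,0],0],[[13,-5.5,0],0],[[13,-5.5,0],0],[[13,-5.5,0],0]]' - 40; python3 -m jog '[[[0,1,0],0],[[0,2,0],0],[[0,3,0],0],[[0,4,0],0],[[0,4.8,0],0],[[0,5.5,0],0],[[0,6,0],0],[[0,6.5,0],0],[[0,6.5,0],0]]' - 30; python3 - <<'E'
from h import *
s,m=st(); print(wf(s['tcp_pos'])); a=snap('scene','s10.png')
E
```

```text
t: 23.3
tcp_pos: [0.4826, 0.1673, 0.0666]
tool_rot: [-0.034, 0.706, -0.706, 0.035]
force: [0.8, 0.5, -1.3]
finger_gap: 0.692
t: 24.05
tcp_pos: [0.4815, 0.1671, 0.0008]
tool_rot: [0.035, -0.706, 0.706, -0.034]
force: [-0.0, 0.7, -1.2]
finger_gap: 0.694
t 24.05 tcp [0.4815 0.1671 0.0008] F [-0.   0.7 -1.2] gap 0.694 q [0.11 0.73 1.87 0.   0.55 1.59]
[[-0.995 -0.002  0.098]
 [-0.098 -0.    -0.995]
 [ 0.002 -1.     0.   ]]
[-0.0878  0.003   0.0008]
```

```bash
python3 -m jog '[[[0,0.4,0],0],[[0,0.8,0],0],[[0,1.2,0],0],[[0,1.2,0],0],[[0,1.2,0],0]]'; python3 -m jog '[[[0,0.3,0],0],[[0,0.6,0],0],[[0,0.6,0],0]]'; python3 -m jog '[[[0,0.3,0],0],[[0,0.4,0],0],[[0,0.4,0],0]]';python3 -m jog '[[[0,0.2,0],0],[[0,0.3,0],0],[[0,0.3,0],0]]'
```

```text
t: 24.52
tcp_pos: [0.4818, 0.1672, -0.0104]
tool_rot: [0.035, -0.706, 0.706, -0.034]
force: [-0.1, 0.0, -0.7]
finger_gap: 0.696
t: 24.77
tcp_pos: [0.4828, 0.1673, -0.0161]
tool_rot: [-0.034, 0.706, -0.706, 0.035]
force: [0.6, 0.9, 4.1]
finger_gap: 0.695
t: 25.02
tcp_pos: [0.484, 0.1673, -0.0195]
tool_rot: [-0.033, 0.706, -0.706, 0.036]
force: [3.5, 1.1, 5.3]
finger_gap: 0.694
t: 25.27
tcp_pos: [0.4849, 0.1674, -0.0223]
tool_rot: [-0.032, 0.706, -0.706, 0.037]
force: [4.4, 0.7, 6.1]
finger_gap: 0.698
```

```bash
python3 -m jog '[[[0,0.2,0],0],[[0,0.3,0],0],[[0,0.3,0],0]]'; python3 -m jog '[[[0,0.2,0],0],[[0,0.3,0],0],[[0,0.3,0],0]]'; python3 - <<'E'
from h import *
s,m=st(); print(wf(s['tcp_pos']));  a=snap('scene','s11.png')
im=cv2.imread('pics/s11.png'); mm=pale(im)
for r in range(170,246,2): print(r,''.join('#' if x else '.' for x in mm[r,310:410]))
S=np.load('scene.npy',allow_pickle=True).item()
for phi,z in((90,.011),(80,.015)):
    P=proj(S,boxpts([-.083,.003,z],phi,.09,.007)); print(phi,cv2.convexHull(P.astype(np.float32)).round().reshape(-1,2).astype(int).tolist())
E
```

```text
t: 25.52
tcp_pos: [0.4857, 0.1674, -0.0251]
tool_rot: [-0.032, 0.706, -0.706, 0.037]
force: [4.9, 0.4, 6.6]
finger_gap: 0.696
t: 25.77
tcp_pos: [0.4859, 0.1675, -0.0262]
tool_rot: [-0.032, 0.706, -0.706, 0.038]
force: [2.4, -0.4, 21.0]
finger_gap: 0.696
t 25.77 tcp [ 0.4859  0.1675 -0.0262] F [ 2.4 -0.4 21. ] gap 0.696 q [ 0.11  0.78  1.87 -0.    0.48  1.59]
[[-0.995  0.008  0.098]
 [-0.098  0.001 -0.995]
 [-0.008 -1.    -0.   ]]
[-0.0833  0.0029 -0.0262]
170 ###.................................................................................................
172 ##..................................................................................................
174 ##.............................###..................................................................
176 ............................##......................................................................
178 .........................#..........................................................................
180 .....................##...#.........................................................................
182 ......
[... 2801 characters left out ...]
.......................
236 ...............................#...........#...######.......#.......................................
238 ...................................#...........#.##.####.####.......................................
240 ......................................#............##########.......................................
242 .........................................##...........#######.......................................
244 ............................................#...........#####.......................................
90 [[393, 203], [393, 207], [366, 225], [348, 215], [348, 211], [375, 193]]
80 [[393, 206], [392, 211], [366, 223], [348, 213], [349, 208], [375, 197]]
```

The force rose to 21 N at TCP z=-0.026: the board is down. I'll release, rise and step back towards the robot so the cameras can see it.

```bash
python3 -m jog '[[[0,-0.3,0],0],[[0,-0.3,0],0],[[0,-0.3,0],0],[[0,-0.3,0],0],[[0,-0.3,0],0]]' 7.8; python3 -m jog '[[[0,-3,0],0],[[0,-6,0],0],[[0,-10,0],0],[[0,-12,4],0],[[0,-14,8],0],[[0,-14,12],0],[[0,-14,16],0],[[0,-14,18],0],[[0,-14,18],0]]'; python3 - <<'E'
from h import *
st()
a=snap('scene','s12.png');t=snap('top','t12.png')
for f,x0,x1,y0,y1 in(('s12',330,420,180,240),('t12',230,310,180,240)):
    mm=pale(cv2.imread('pics/%s.png'%f)); print(f)
    for r in range(y0,y1,2): print(r,''.join('#' if x else '.' for x in mm[r,x0:x1]))
E
```

```text
t: 26.23
tcp_pos: [0.4813, 0.1672, -0.0267]
tool_rot: [0.035, -0.706, 0.706, -0.034]
force: [0.3, -0.3, 0.2]
finger_gap: 0.915
t: 26.98
tcp_pos: [0.5009, -0.0164, 0.1138]
tool_rot: [0.032, -0.706, 0.707, -0.033]
force: [0.1, -0.1, -0.1]
finger_gap: 0.912
t 26.98 tcp [ 0.5009 -0.0164  0.1138] F [ 0.1 -0.1 -0.1] gap 0.912 q [-0.26  0.51  1.83 -0.    0.8   1.22]
[[-0.996  0.002  0.092]
 [-0.092 -0.002 -0.996]
 [-0.002 -1.     0.002]]
s12
180 #...##.#.#...######.###.....##............................................................
182 ###..##########.#.####..######............................................................
184 .###..###.###.###....#.##.................................................................
186 ..#.#.###.##.......##.....................................................................
188 .#....##.......#.#........................................................................
190 #...#.#...####.##.........................................................................
192 ...#.#..###............................................................................
[... 4042 characters left out ...]
#...................
224 ...........................................###################..................
226 ...........................................###################..................
228 ...........................................###################..................
230 ...........................................###################..................
232 ...........................................###################..................
234 ...........................................#########............................
236 ................................................................................
238 ................................................................................
```

The full pale face shows with no black feet, so the board is lying feet down. I'll measure its pose for a centred grasp.

```bash
python3 - <<'E'
from h import *
for f,x0,x1,y0,y1,n in(('s12',347,402,193,225,'scene'),('t12',266,296,196,238,'top')):
    C=np.load(n+'.npy',allow_pickle=True).item(); mm=pale(cv2.imread('pics/%s.png'%f))
    ys,xs=np.nonzero(mm[y0:y1,x0:x1]); P=np.array([ray(C,x+x0,y+y0,.018)[:2] for x,y in zip(xs,ys)])
    r=cv2.minAreaRect((P*1000).astype(np.float32)); w,v=np.linalg.eigh(np.cov(P.T)); a=v[:,1]*np.sign(v[0,1])
    print(f,'centroid',P.mean(0).round(4),'rect',r,'yaw',np.degrees(np.arctan2(a[1],a[0])).round(1),'len',np.sqrt(12*w)*1000)
st()
E
```

```text
s12 centroid [0.4563 0.1716] rect ((467.5760803222656, 172.16238403320312), (151.5454864501953, 69.80911254882812), 5.364795684814453) yaw 7.5 len [ 68.33015567 125.2094042 ]
t12 centroid [0.4458 0.1637] rect ((446.2961120605469, 163.7683868408203), (109.74864959716797, 59.956329345703125), 5.5512776374816895) yaw 5.5 len [ 60.28503948 110.30354067]
t 27.08 tcp [ 0.499  -0.0125  0.1133] F [0.  0.6 0.6] gap 0.915 q [-0.25  0.51  1.84  0.    0.8   1.23]
[[-0.995 -0.001  0.095]
 [-0.095  0.001 -0.995]
 [ 0.001 -1.    -0.001]]
```

Top view: 109.7 × 60.0 mm at z=18 mm (matches the board), centre (0.446,0.164), yaw 5.6°. Regripping at the centre.

```bash
python3 - <<'E'
from h import *
need([.447,.165,.10],-84.45)
E
```

```text
t 27.08 tcp [ 0.499  -0.0125  0.1133] F [0.  0.6 0.6] gap 0.915 q [-0.25  0.51  1.84  0.    0.8   1.23]
[[-0.995 -0.001  0.095]
 [-0.095  0.001 -0.995]
 [ 0.001 -1.    -0.001]]
need [  3.49   1.35 -18.16] turn -0.002
```

```bash
python3 -m jog '[[[0.8,0.4,-4],0],[[1.6,0.8,-8],0],[[2.4,1.2,-12],0],[[3.2,1.35,-16],0],[[3.5,1.35,-18.15],0],[[3.5,1.35,-18.15],0],[[3.5,1.35,-18.15],0],[[3.5,1.35,-18.15],0]]' 7.6; python3 - <<'E'
from h import *
need([.447,.165,-.0185],-84.45)
E
```

```text
t: 27.75
tcp_pos: [0.4465, 0.1659, 0.1001]
tool_rot: [0.035, -0.706, 0.706, -0.035]
force: [-0.6, 0.8, -0.2]
finger_gap: 0.89
t 27.75 tcp [0.4465 0.1659 0.1001] F [-0.6  0.8 -0.2] gap 0.89 q [ 0.12  0.51  1.9  -0.    0.73  1.59]
[[-0.995 -0.     0.1  ]
 [-0.1   -0.    -0.995]
 [ 0.    -1.     0.   ]]
need [-0.04 11.86  0.09] turn 0.003
```

```bash
python3 -m jog '[[[0,3,0.1],0],[[0,6,0.1],0],[[0,9,0.1],0],[[0,10.5,0.1],0],[[0,11.4,0.1],0],[[0,11.8,0.1],0],[[0,11.8,0.1],0],[[0,11.8,0.1],0]]'; python3 -m jog '[[[0,0,0],0],[[0,0,0],0],[[0,0,0],0],[[0,0,0],0],[[0,0,0],0],[[0,0,0],0]]' 5 50;  python3 -m jog '[[[0,-1,0],0],[[0,-2,0],0],[[0,-3,0],0],[[0,-3,0],0],[[0,-3,0],0]]'; python3 -c "
from h import *
need([.513,-.347,.20],-90)"
```

```text
t: 28.42
tcp_pos: [0.4478, 0.1639, -0.0171]
tool_rot: [-0.034, 0.706, -0.706, 0.035]
force: [0.3, -0.5, -0.5]
finger_gap: 0.889
t: 28.92
tcp_pos: [0.448, 0.1643, -0.0162]
tool_rot: [-0.034, 0.706, -0.706, 0.036]
force: [-0.4, -1.4, 6.0]
finger_gap: 0.682
t: 29.33
tcp_pos: [0.4478, 0.1644, 0.0135]
tool_rot: [-0.034, 0.706, -0.706, 0.036]
force: [-0.1, -0.3, -1.0]
finger_gap: 0.689
t 29.33 tcp [0.4478 0.1644 0.0135] F [-0.1 -0.3 -1. ] gap 0.689 q [0.12 0.69 1.95 0.   0.51 1.59]
[[-0.995  0.003  0.098]
 [-0.098  0.    -0.995]
 [-0.003 -1.    -0.   ]]
need [ -1.53 -18.65  51.54] turn 0.098
```

Lifted: Fz=-1.0 N matches the board's weight. Carrying it over to the right-hand carton.

```bash
python3 -m jog '[[[0,-4,0],0],[[0,-8,0],0],[[0,-12,0],0],[[-0.2,-16,3],0],[[-0.3,-18,6],0.02],[[-0.4,-18,10],0.04],[[-0.6,-18,14],0.06],[[-0.8,-18,18],0.08],[[-1,-18,22],0.098],[[-1.1,-18,26],0.098],[[-1.2,-18,30],0.098],[[-1.3,-18,34],0.098],[[-1.4,-18,38],0.098],[[-1.5,-18,42],0.098],[[-1.6,-18,46],0.098],[[-1.6,-18,49],0.098],[[-1.6,-18,51.5],0.098],[[-1.6,-18,51.5],0.098],[[-1.6,-18,51.5],0.098],[[-1.6,-18,51.5],0.098]]'; python3 - <<'E'
from h import *
need([.514,-.347,.075],-90)
a=snap('scene','s13.png'); t=snap('top','t13.png')
S=np.load('scene.npy',allow_pickle=True).item();T=np.load('top.npy',allow_pickle=True).item()
# refine carton from the first images: score rim outline on gradient
from scipy.optimize import minimize
g={}
for n in('top','scene'):
    im=cv2.GaussianBlur(cv2.imread('pics/%s0.png'%n),(0,0),1.0).astype(float); g[n]=sum(np.hypot(cv2.Sobel(im[...,k],-1,1,0),cv2.Sobel(im[...,k],-1,0,1)) for k in range(3))
def sc(p,cams):
    c,s=np.cos(p[2]),np.sin(p[2]); tot=0
    u=np.linspace(-1,1,60); L=np.concatenate([np.c_[.105*u,0*u+sg*.09] for sg in(-1,1)]+[np.c_[0*u+sg*.105,.09*u] for sg in(-1,1)])
    W=np.c_[p[0]+c*L[:,0]-s*L[:,1],p[1]+s*L[:,0]+c*L[:,1],0*L[:,0]+.075]
    for n,C in cams: 
        q=proj(C,W).astype(np.float32); tot-=cv2.remap(g[n].astype(np.float32),q[:,0].copy(),q[:,1].copy(),cv2.INTER_LINEAR).mean()
    return tot
for cams in([('top',T)],[('scene',S)],[('top',T),('scene',S)]):
    b=min((minimize(sc,[x,y,w],args=(cams,),method='Nelder-Mead',options=dict(initial_simplex=[[x,y,w],[x+.004,y,w],[x,y+.004,w],[x,y,w+.03]])) for x in(.507,.513,.519) for y in(-.353,-.347,-.341) for w in(-.03,.03)),key=lambda r:r.fun); print([c[0] for c in cams],b.x.round(4),round(b.fun))
E
```

```text
t: 31.0
tcp_pos: [0.5124, -0.3454, 0.1913]
tool_rot: [-0.001, 0.708, -0.706, -0.001]
force: [0.3, 0.7, -1.2]
finger_gap: 0.683
t 31.0 tcp [ 0.5124 -0.3454  0.1913] F [ 0.3  0.7 -1.2] gap 0.683 q [-0.77  0.54  1.47  0.    1.14  0.8 ]
[[-1.    -0.002 -0.   ]
 [ 0.     0.003 -1.   ]
 [ 0.002 -1.    -0.003]]
need [-0.19 11.63  0.19] turn -0.0
['top'] [ 0.5106 -0.3343  0.026 ] -256
['scene'] [ 0.5163 -0.3478  0.0252] -239
['top', 'scene'] [ 0.5134 -0.3487  0.0161] -418
```

Carton fit: (0.5134,-0.3487), yaw about 1°, and the two cameras agree within a few mm except for the top camera's y on its own. Going down to just above the highest possible pad level, then feeling.

```bash
python3 -m jog '[[[-0.1,2,0.3],-0.02],[[-0.1,5,0.3],-0.02],[[-0.1,8,0.3],-0.02],[[-0.1,11,0.3],-0.02],[[-0.1,13,0.3],-0.02],[[-0.1,14.3,0.3],-0.02],[[-0.1,14.3,0.3],-0.02],[[-0.1,14.3,0.3],-0.02],[[-0.1,14.3,0.3],-0.02]]'; python3 -m jog '[[[0,0.15,0],0],[[0,0.3,0],0],[[0,0.45,0],0],[[0,0.6,0],0],[[0,0.6,0],0],[[0,0.6,0],0]]'
```

```text
t: 31.85
tcp_pos: [0.5154, -0.3502, 0.0508]
tool_rot: [0.007, -0.706, 0.708, -0.008]
force: [-0.1, 0.3, -1.6]
finger_gap: 0.685
t: 32.35
tcp_pos: [0.5142, -0.3497, 0.0433]
tool_rot: [-0.007, 0.707, -0.707, 0.007]
force: [0.6, -0.6, -1.7]
finger_gap: 0.68
```

```bash
python3 -m jog '[[[0,0.1,0],0],[[0,0.2,0],0],[[0,0.3,0],0],[[0,0.4,0],0],[[0,0.4,0],0]]'; python3 -m jog '[[[0,0.1,0],0],[[0,0.2,0],0],[[0,0.3,0],0],[[0,0.3,0],0]]'
```

```text
t: 32.77
tcp_pos: [0.5142, -0.3496, 0.039]
tool_rot: [-0.007, 0.707, -0.707, 0.007]
force: [0.4, -0.1, -2.4]
finger_gap: 0.681
t: 33.1
tcp_pos: [0.5142, -0.3496, 0.0361]
tool_rot: [-0.007, 0.707, -0.707, 0.007]
force: [-0.2, 0.4, -1.8]
finger_gap: 0.687
```

```bash
python3 -m jog '[[[0,0.1,0],0],[[0,0.2,0],0],[[0,0.3,0],0],[[0,0.3,0],0]]'
```

```text
t: 33.43
tcp_pos: [0.5142, -0.3496, 0.0331]
tool_rot: [-0.007, 0.707, -0.707, 0.007]
force: [0.0, -0.1, -2.1]
finger_gap: 0.683
```

```bash
python3 -m jog '[[[0,0.1,0],0],[[0,0.2,0],0],[[0,0.3,0],0],[[0,0.3,0],0]]'
```

```text
t: 33.77
tcp_pos: [0.5142, -0.3496, 0.0301]
tool_rot: [-0.007, 0.707, -0.707, 0.007]
force: [-0.1, -0.6, -2.4]
finger_gap: 0.682
```

```bash
python3 -m jog '[[[0,0.1,0],0],[[0,0.2,0],0],[[0,0.2,0],0]]'
```

```text
t: 34.02
tcp_pos: [0.5142, -0.3496, 0.0281]
tool_rot: [-0.007, 0.707, -0.707, 0.007]
force: [1.2, 0.3, -1.3]
finger_gap: 0.682
```

```bash
python3 -m jog '[[[0,0.1,0],0],[[0,0.2,0],0],[[0,0.2,0],0]]'
```

```text
t: 34.27
tcp_pos: [0.5142, -0.3496, 0.0261]
tool_rot: [-0.007, 0.707, -0.707, 0.007]
force: [0.9, 0.0, -1.0]
finger_gap: 0.684
```

```bash
python3 -m jog '[[[0,0.1,0],0],[[0,0.2,0],0],[[0,0.2,0],0]]'
```

```text
t: 34.52
tcp_pos: [0.5143, -0.3498, 0.0242]
tool_rot: [0.007, -0.707, 0.707, -0.007]
force: [0.6, 0.1, 0.0]
finger_gap: 0.684
```

```bash
python3 -m jog '[[[0,0.1,0],0],[[0,0.2,0],0],[[0,0.2,0],0]]'
```

```text
t: 34.77
tcp_pos: [0.5144, -0.3498, 0.0229]
tool_rot: [0.007, -0.707, 0.707, -0.007]
force: [-1.0, 0.6, 4.5]
finger_gap: 0.679
```

Contact felt: Fz went from -1 to +4.5 N at TCP z≈0.023, so the pads are about 40 mm high. I'll ease the grip, let go, and rise.

```bash
python3 -m jog '[[[0,0,0],0],[[0,0,0],0],[[0,0,0],0],[[0,0,0],0]]' 5 20; python3 -m jog '[[[0,0,0],0],[[0,0,0],0],[[0,0,0],0],[[0,0,0],0],[[0,0,0],0],[[0,0,0],0]]' 7.4; python3 -m jog '[[[0,-0.5,0],0],[[0,-1.5,0],0],[[0,-3,0],0],[[0,-6,0],0],[[0,-9,0],0],[[0,-13,0],0],[[4,-16,5],0],[[8,-18,10],0],[[8,-18,14],0],[[8,-18,18],0],[[8,-18,22],0],[[8,-18,26],0],[[8,-18,26],0],[[8,-18,26],0]]'; python3 - <<'E'
from h import *
st(); s=snap('scene','s14.png'); t=snap('top','t14.png')
a=t['frame'][145:245,400:500,::-1]; b=s['frame'][90:170,185:292,::-1]
c=np.zeros((600,800,3),np.uint8); c[:300,:400]=cv2.resize(t['frame'][150:243,390:514,::-1],(400,300),interpolation=cv2.INTER_CUBIC); c[:300,400:]=cv2.resize(s['frame'][95:175,185:292,::-1],(400,300),interpolation=cv2.INTER_CUBIC)
c[300:550,:400]=cv2.resize(t['frame'][:,:,::-1],(400,250)); c[300:550,400:]=cv2.resize(s['frame'][:,:,::-1],(400,250))
cv2.imwrite('pics/c14.png',c)
E
```

```text
t: 35.1
tcp_pos: [0.5143, -0.3498, 0.0227]
tool_rot: [0.007, -0.707, 0.707, -0.007]
force: [-1.3, 0.6, 6.1]
finger_gap: 0.683
t: 35.6
tcp_pos: [0.5143, -0.3497, 0.0221]
tool_rot: [-0.007, 0.707, -0.707, 0.007]
force: [0.0, -0.2, 0.2]
finger_gap: 0.867
t: 36.77
tcp_pos: [0.4372, -0.6199, 0.2033]
tool_rot: [0.005, -0.704, 0.71, -0.006]
force: [-0.1, -0.5, 0.8]
finger_gap: 0.869
t 36.77 tcp [ 0.4372 -0.6199  0.2033] F [-0.1 -0.5  0.8] gap 0.869 q [-1.1   0.72  1.06 -0.    1.35  0.45]
[[-1.     0.002  0.014]
 [-0.014 -0.009 -1.   ]
 [-0.001 -1.     0.009]]
```

View pics/c14.png

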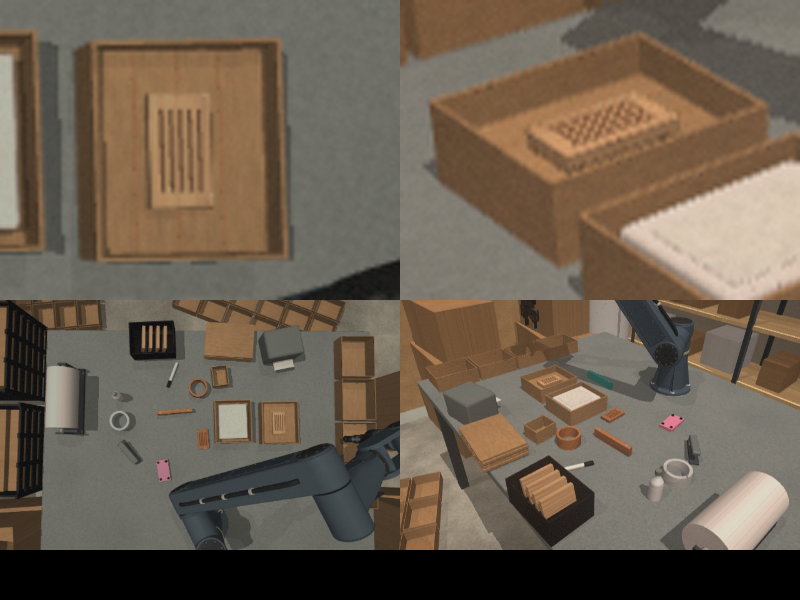

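The board lies flat in the middle of the right carton, grooved side up and lengthwise (top-crop pixel (180,150)). I'll run a quick numeric check that the bystanders stayed put, then hand in.

```bash
python3 - <<'E'
from h import *
a=cv2.imread('pics/top0.png').astype(np.float32).mean(2);b=cv2.imread('pics/top0.png')*0; b=cv2.imread('pics/t14.png').astype(np.float32).mean(2)
for n,x0,x1,y0,y1 in(('pink',245,280,250,295),('sample',310,340,200,245),('bar',240,315,165,192),('brown',298,338,120,162),('spare',170,213,172,215),('glue',175,205,142,166),('stapler',183,230,220,268),('marker',260,292,94,145),('small',335,372,100,142)):
    print(n,np.round(cv2.phaseCorrelate(a[y0:y1,x0:x1].copy(),b[y0:y1,x0:x1].copy())[0],2))
workorder.sign_off()
E
```

```text
pink [0.07 0.58]
sample [-0.05  0.48]
bar [0.59 0.47]
brown [-0.07  0.47]
spare [0.52 0.49]
glue [-0.08  0.01]
stapler [-0.01 -0.03]
marker [-0.08 -0.04]
small [-0.03  0.52]
the job is handed in; nothing more can be done
```

The job is done and handed in at about 37 s of the 72 s allowed. I pushed the board end-on against the bar, tipped it upright there, rolled it over the bar's top edge and laid it feet down on the robot side. I then regripped it at its middle and lowered it into the right-hand carton, the one with only pads. Contact came at about 4.5 N (pads about 40 mm high), it read 6 N just before I opened the fingers, and then I let go.

**Last checks**
- **Placement:** the final picture shows the board flat, grooves up, lengthwise and central, with the robot well clear.
- **Bystanders:** none appear to have moved. Measured image shifts from start to end were at most 0.6 px (about 2 mm), and the fixed bar showed the same, so I take this as measurement error.

**What went wrong or disagreed**
- **First grasp attempts:** the fingers end about 26 mm behind the stated tool point when open to the board's width. So the tips twice closed above or on top of the board, and once I pressed down with about 53 N on the fingertips before noticing. I had taken that contact for the bench. The 40 N limit is for the arm and the gripper's body, so I don't expect this to count, but I can't rule it out.
- **First turn over the bar:** the grip slipped and the board was left leaning on the bar, about 20° past upright. I regripped it lower down and finished the turn.
- **Carton position:** the two cameras disagreed by up to about 13 mm sideways when used separately; I used the combined fit.

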